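# Refit the suction unit's filter and hold its cap home

## Task

Put the clean bronze filter element into the suction unit's filter housing, lowering it gently until it stands on the bottom before you let go. Then set the knurled cap on the neck, turn it until its hidden keyways drop over the pins, press it fully home against the sprung gasket, and finish while still holding it down there, because nothing else keeps it home until the pump draws. Do not force anything, and leave the two used elements in the rack and the other things on the bench alone.

Things in the scene. Friction and masses are not known exactly. Their poses are not given: they have to be found in the camera images.
- vac_unit: Suction unit fixed to the bench, origin under the axis of its filter housing (upright, clear bowl between aluminium ends, 62 mm wide, topped by a neck). Its foot reaches 65 mm to -x and +x, 60 mm to -y and 290 mm to +y, 15 mm high. The blue pump stands towards its +y, 100 mm and more off the axis, up to 170 mm above the bench; nothing else near the neck is taller than it.
- neck_rim (a point): Centre of the open round mouth of the housing's neck, 115 mm above the bench, z up along the axis. Neck: outside diameter 38 mm, bevelled to 35 mm over its top 4 mm. Inside is a straight round well of 30 mm diameter down to a flat floor 100 mm below the rim.
- well_floor (a point): Centre of the floor of the well, 100 mm below the rim. The clean element must stand here; it has 3 mm of play all round and may lean on the wall.
- pins (a point): On the neck's axis at the height of the pins' tops, 10 mm below the rim. Three round steel pins of 5 mm diameter, 120 degrees apart, stick out sideways 4 mm from the neck, to 23 mm from the axis; one points to this frame's +x.
- shoulder (a point): On the neck's axis, 20 mm below the rim, at the height of the flat aluminium shoulder (62 mm in diameter) on which the cap stops when fully home. Nothing is in the way of fingers beside the collar down to the shoulder.
- gasket (a joint): Red ring gasket, 48 mm in diameter, on springs round the foot of the neck: how far it is pressed down, m. 0 free (its top 5 mm above the shoulder), 0.0044 when the cap is fully home. It pushes back with about 5 N as soon as it is touched and about 11 N when the cap is home, so the cap comes up again if it is not held.
- cap_center (a point): Middle (half-way up) of the loose filter cap, 140 g: aluminium knurled collar with a black domed top, 54 mm in diameter, 58 mm tall, standing open side down on the bench, gripped from above across its diameter. Height of this point above neck_rim: cap resting on the pins 18.4 mm, dropped over them and resting on the free gasket 13.4 mm, fully home 9 mm. z up along its axis.
- cap_mouth (a point): Centre of the cap's underside, 29 mm below its middle. The cap is hollow, 53 mm deep. The lowest 20 mm has a bore of 40.4 mm that fits over the neck and three keyways for the pins, 9 mm wide, 120 degrees apart. Their angle is hidden and not told by this frame: on the pins, pushed lightly and turned up to 60 degrees either way, the cap finds them; they fit with 0.08 rad to spare each way.
- fresh_center (a point): Middle (half-way up) of the clean filter element, 90 g, 128 mm long, standing upright in one of the rack's holes: bronze-coloured cylinder of 24 mm diameter and 92 mm length with a round-nosed lower end, then a 10 mm steel stem of 22 mm length with a white knob on top. Its lower end is 64 mm below this point; z points up to the knob. Standing in the well this point is 36 mm below the rim.
- fresh_knob (a point): Middle of the clean element's white grip knob, 16 mm in diameter, 14 mm high, 57 mm above the element's middle. When the element stands in the well, this point is 21 mm above the neck's rim, so fingertips that reach less than about 20 mm below it stay clear of the rim.
- rack: White rack fixed to the bench, 210 x 68 x 58 mm, origin at the centre of its underside, three holes of 28 mm diameter in a row along its x axis at -66, 0 and +66 mm, each 50 mm deep (floor 8 mm above the bench). One holds the clean element, the other two the used ones; which is where varies.
- used_a_center (a point): Middle of a used filter element, same size as the clean one, caked grey with plaster, black knob. Stays in the rack.
- used_b_center (a point): Middle of the other used filter element, as used_a. Stays in the rack.
- bowl: Green plaster mixing bowl, 124 mm wide, 75 mm high, origin under its centre. Leave it alone.
- beaker: Light blue measuring beaker, 72 mm wide, 95 mm high, origin under its centre. Leave it alone.
- cast_center (a point): Middle of a cream dental plaster cast, 55 x 66 x 30 mm. Leave it alone.
- jar: White powder jar with a red lid, 70 mm wide, 100 mm high, origin under its centre. Leave it alone.
There are look-alikes about, which are no part of the job. There is more than one size of the part that bears cap_center; the job needs the larger.

How it is judged:
By the outcome, as a careful person would: the job done as asked, in the order asked, and still so for the second after the job is handed in, while the arm keeps its last pose, push and grip.
It also fails if it takes over 64 s, if anything falls off the work surface, if the arm or the gripper's body presses on something with over 40 N, if the wrist force passes 120 N, or if a joint passes its speed limit or range.

## Robot

A 6-joint arm with a two-finger parallel gripper is mounted at the origin on the work surface. World frame = base frame: x ahead of the robot, y to its left, z up, the work surface at z = 0. Lengths are in m, angles in rad, forces in N, time in s.
With the tool pointing down it reaches from about 0.35 to 0.975 m from the base axis. Payload 4.9 kg.
Tool frame: the origin (TCP) lies at the very end of the fingers, on their centre line; the grasp point (between the pads) lies 19 mm behind it; z points along the fingers, y is the line along which they close (so a half turn about z gives the same grasp; the last joint's range is limited). The gripper opens to 85 mm and grips with 20 to 120 N. Pads are 22 mm wide; open, the fingers measure 114 mm over their backs; the gripper's body (76 mm by 85 mm) begins 54 mm behind the grasp point. The pads swing forward as they close: fully open they stand 13 mm farther back than shut.
Start: joints at [1.169, 0.053, 1.613, -0, 1.476, -0.119], TCP at [0.174, 0.6, 0.202] pointing down, gripper open.
Joint ranges: [-3.01, 3.01], [-1.01, 2.22], [0.06, 2.58], [-1.02, 4.17], [0.09, 2.62], [-3.14, 3.14]. Speed limits (rad/s): [2.57, 2.57, 3.14, 3.14, 3.14, 3.14].

## Interface

Orientations are given as a rotation vector (axis times angle).
In Python, from station import * gives the robot as it stands.
- The arm moves only by the shell command python3 -m crank 'ROWS' [OPENING] [FORCE]. ROWS is JSON, a list of rows, each an object with "offset": the shift along the tool's x, y, z in m, a list of three; "twist": the turn, a rotation vector about the tool's x, y, z in degrees, a list of three. In form: [{"offset": [x, y, z], "twist": [rx, ry, rz]}, ...]. A call has 1 to 20 rows; each row is the pose to reach, as a shift and turn from the pose commanded when the call began, along the tool's axes at that moment; what a row does not reach only later rows make up. A row lasts 1/8 s, in which the tool goes at most 62.5 mm and 10.7 degrees, less where a joint would pass 70% of its speed; a pose out of reach is approached as far as the arm can. A call with a gripper value outside its range is refused whole. OPENING is the opening, from 0 (shut) to 1 (fully open), set as the call begins (- or left out, the last holds). The fingers move at their own pace and stop on an object; FORCE is the grip in N (left out, the last holds). Time passes only in rows, so rows that repeat a pose let the fingers close. It gives the time, the measured TCP pose, the force, the opening and the grip force at its end, in the units of the state.
- get_obs(): the state, without advancing time (a new reading comes with each control period).
- get_image(name): name is "scene" or "top"; returns the picture (384x512x3 uint8, red, green, blue); there is no depth.
- get_calibration(name): a dict with "intrinsics" (3x3 intrinsics, pixels), "k1" (the pictures are not rectified: a ray, as slopes to the right and down, at radius r is drawn at 1 + k1 r^2 times it, then the intrinsics apply), "world_from_camera" (4x4, takes a point from camera to world coordinates). Camera axes: x right, y up, looking along -z (the intrinsics and any distortion apply to the point x, -y, -z); pixel columns grow to the right and rows downward; lengths in m; the calibration is good to about 2 mm. A picture is of the moment at which its call begins. get_calibration takes no time and is no camera call.
- finish_job(): hands the job in; it is judged then, once.
Trained networks look in the newest picture that a camera, given by its name, has taken for a name from the list of things; names that differ only in an ending like _2 or _b are one class to them, and where a whole thing is asked for, a point or a joint stands for the part that bears it (a point fixed in the world has none). Each returns a list of dicts, best first, with "confidence" (0 to 1); they miss things now and then, are a little off and sometimes report something else, mostly with a low value. They report only what shows in the picture. A call takes as long as a camera call. They do not tell look-alikes from the thing itself.
- cut_out(query, camera): "region" (384x512 bool, what is visible of it) and "rect" ([centre column, centre row, width, height] in pixels, round what is visible of it).
The state is a dict: "t": time; "q": joint angles; "dq": joint speeds; "effort": joint torques, N m; "tool_pos": TCP position; "tool_rot": TCP orientation; "contact_force": force on the tool from outside, world axes, zero at the start; "wrist_torque": the same for the moment, N m; "opening": finger opening in m; "grip_force": force on a finger pad.
Only numpy, scipy, OpenCV 4.12 (cv2) and the standard library are available. Lean on these libraries where they do the work, as an engineer would, in place of code of your own. Each camera call takes 0.05 s, during which the arm holds its last target. There are 200 camera calls.

## Working session

There is one attempt and no reset: what is moved stays moved. The work goes in short steps, Python scripts to look and compute and a shell command to move; the robot and the scene stay as the last step left them, time stands still between calls to the robot, and variables do not carry over. Pictures are saved under pics/ and viewed, at most 10 in all, crops included, and the job is handed in when it is done.

```bash
ls; mkdir -p pics; cat > h.py <<'E'
from station import *
import numpy as np, cv2
from scipy.spatial.transform import Rotation as R
def ray(cam,u,v):
    c=get_calibration(cam);K=np.array(c["intrinsics"]);T=np.array(c["world_from_camera"])
    d=np.array([(u-K[0,2])/K[0,0],(v-K[1,2])/K[1,1]]);s=d.copy()
    for _ in range(20): s=d/(1+c["k1"]*(s@s))
    return T[:3,3],T[:3,:3]@np.array([s[0],-s[1],-1])
def at_z(cam,u,v,z):
    o,d=ray(cam,u,v);return o+d*(z-o[2])/d[2]
def proj(cam,p):
    c=get_calibration(cam);K=np.array(c["intrinsics"]);T=np.array(c["world_from_camera"])
    q=T[:3,:3].T@(np.array(p)-T[:3,3]);s=np.array([q[0],-q[1]])/-q[2];s=s*(1+c["k1"]*(s@s))
    return np.array([K[0,0]*s[0]+K[0,2],K[1,1]*s[1]+K[1,2]])
def tri(u1,u2):
    o1,d1=ray("scene",*u1);o2,d2=ray("top",*u2)
    A=np.stack([d1,-d2],1);t=np.linalg.lstsq(A,o2-o1,rcond=None)[0]
    a,b=o1+t[0]*d1,o2+t[1]*d2;return (a+b)/2,np.linalg.norm(a-b)
E
python3 - <<'E'
from h import *
np.set_printoptions(precision=3,suppress=True)
o=get_obs();print(o)
for c in("scene","top"):
    im=get_image(c);cv2.imwrite(f"pics/{c}0.png",cv2.resize(im[...,::-1],(768,576)))
    print(c,get_calibration(c))
    for n in("vac_unit","fresh_center","cap_center","rack","gasket","used_a_center"):
        for r in cut_out(n,c)[:4]: print(c,n,round(r["confidence"],2),np.round(r["rect"],1),r["region"].sum())
E
```

```text
pics
{'t': 0.0, 'q': array([ 1.169,  0.053,  1.614,  0.   ,  1.476, -0.119]), 'dq': array([ 0.001, -0.   , -0.001,  0.   ,  0.001, -0.001]), 'effort': array([ -0.001, -39.369, -37.017,  -0.   ,   0.007,  -0.   ]), 'tool_pos': array([0.174, 0.6  , 0.201]), 'tool_rot': array([-0.443, -3.11 ,  0.003]), 'contact_force': array([-0.659,  0.359, -0.388]), 'wrist_torque': array([ 0.004, -0.01 , -0.063]), 'grip_force': 0.0, 'opening': 0.08544628856950061}
scene {'intrinsics': array([[467.549,   0.   , 254.558],
       [  0.   , 467.549, 181.44 ],
       [  0.   ,   0.   ,   1.   ]]), 'k1': 0.057547133597503866, 'world_from_camera': array([[-0.004, -0.546,  0.838,  1.492],
       [ 1.   ,  0.008,  0.01 , -0.04 ],
       [-0.012,  0.838,  0.546,  0.66 ],
       [ 0.   ,  0.   ,  0.   ,  1.   ]])}
scene vac_unit 0.63 [415.  186.2 166.7  73.2] 9342
scene fresh_center 0.51 [166.8 168.8  11.7  31.9] 283
scene cap_center 0.85 [214.3 193.4  13.7  18.9] 293
scene cap_center 0.6 [251.9 181.9  22.   32.1] 568
scene rack 0.72 [173.3 179.9  37.5  68.3] 1481
scene gasket 0.41 [359.8 176.9   5.6   0.3] 15
scene used_a_center 0.67 [175.9 142.8  11.6  30.7] 139
scene used_a_center 0.37 [417.  185.  166.   74.2] 9325
top {'intrinsics': array([[436.651,   0.   , 257.632],
       [  0.   , 436.651, 193.413],
       [  0.   ,   0.   ,   1.   ]]), 'k1': 0.006625747266390979, 'world_from_camera': array([[-0.009,  0.997, -0.071,  0.534],
       [-1.   , -0.011, -0.021, -0.06 ],
       [-0.022,  0.071,  0.997,  1.008],
       [ 0.   ,  0.   ,  0.   ,  1.   ]])}
top vac_unit 0.67 [ 97.2 201.8 168.6  60.7] 8945
top fresh_center 0.59 [359.1 206.2  18.1  10.5] 149
top cap_center 0.55 [268.4 237.6  25.5  29.5] 469
top cap_center 0.53 [309.9 221.1  13.1  20.6] 186
top rack 0.95 [357.2 238.4  37.4  95.9] 2999
top used_a_center 0.73 [359.9 271.   17.4  14.7] 191
```

View pics/scene0.png

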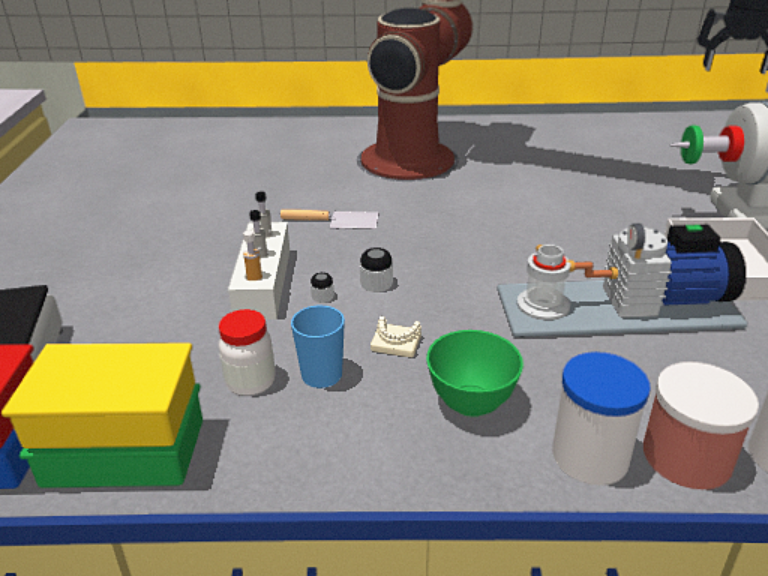

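View pics/top0.png

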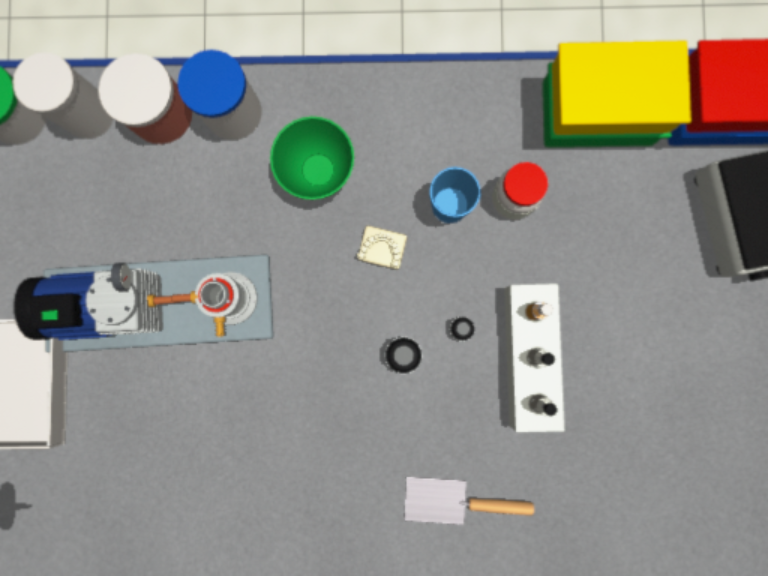

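Scene view (768 px): the rack is at (262,265), with the bronze element and its white knob at its near end (251,262) and two black-knobbed grey elements behind. The caps are at (376,270), large, and (321,287), small. The neck is at (550,255).

Cap candidates (native px) are scene (252,182)/top (268,237) and scene (214,193)/top (310,220). The first is larger in both views, so it fits. The element is the bronze, white-knobbed one at scene (167,169)/top (361,207). I'll confirm both in one enlarged crop.

```bash
python3 - <<'E'
from h import *
np.set_printoptions(precision=4,suppress=True)
t=get_image("top")[...,::-1];s=get_image("scene")[...,::-1]
A=cv2.resize(t[195:285,255:385],(780,540)); 
a=cv2.resize(t[190:290,255:385],(390,300),interpolation=2);b=cv2.resize(s[120:220,145:275],(390,300),interpolation=2)
c=cv2.resize(t[170:235,100:185],(390,298),interpolation=2);d=cv2.resize(s[150:215,330:415],(390,298),interpolation=2)
cv2.imwrite("pics/c1.png",np.vstack([np.hstack([a,b]),np.hstack([c,d])]))
# rack corners in top, top face z=.058
r=max(cut_out("rack","top"),key=lambda r:r["confidence"])["region"]
# white mask
hsv=cv2.cvtColor(t,cv2.COLOR_BGR2HSV);w=((hsv[...,1]<40)&(hsv[...,2]>200)).astype(np.uint8);w[:,:330]=0;w[:, 385:]=0;w[:180]=0;w[300:]=0
n,l,st,ce=cv2.connectedComponentsWithStats(w);i=1+st[1:,4].argmax();rc=cv2.minAreaRect(np.argwhere(l==i)[:,::-1].astype(np.float32))
print(rc);P=np.array([at_z("top",*p,.058) for p in cv2.boxPoints(rc)]);print(P,P.mean(0),np.linalg.norm(P[0]-P[1]),np.linalg.norm(P[1]-P[2]))
for n in("cap_center","fresh_center"):
    for cam in("top","scene"):
        for q in cut_out(n,cam)[:2]:
            m=cv2.moments(q["region"].astype(np.uint8));u,v=m["m10"]/m["m00"],m["m01"]/m["m00"]
            print(n,cam,u,v,at_z(cam,u,v,.029 if n[0]=="c" else .072),q["rect"])
E
```

```text
((357.8456726074219, 238.4867401123047), (98.27350616455078, 32.014793395996094), 87.79740142822266)
[[ 0.6068 -0.2186  0.058 ]
 [ 0.6087 -0.2878  0.058 ]
 [ 0.3984 -0.2899  0.058 ]
 [ 0.3962 -0.2219  0.058 ]] [ 0.5025 -0.2545  0.058 ] 0.06915399595940949 0.2102810946752338
cap_center top 269.01138952164007 236.5125284738041 [ 0.5067 -0.0636  0.029 ] [269.6, 236.2, 26.9, 25.7]
cap_center scene 250.19830508474575 179.61694915254236 [ 0.5149 -0.0629  0.029 ] [250.8, 182.5, 22.9, 33.4]
cap_center scene 214.26819923371647 191.67049808429118 [ 0.5668 -0.1483  0.029 ] [214.9, 190.2, 13.9, 21.4]
fresh_center top 346.1200733272227 126.87626031164069 [ 0.7424 -0.2326  0.072 ] [346.8, 126.8, 31.1, 38.5]
fresh_center top 358.48214285714283 206.72619047619048 [ 0.5695 -0.2548  0.072 ] [357.4, 207.2, 19.2, 10.7]
fresh_center scene 167.32764505119454 171.580204778157 [ 0.5432 -0.2596  0.072 ] [167.6, 171.1, 14.8, 31.6]
```

View pics/c1.png

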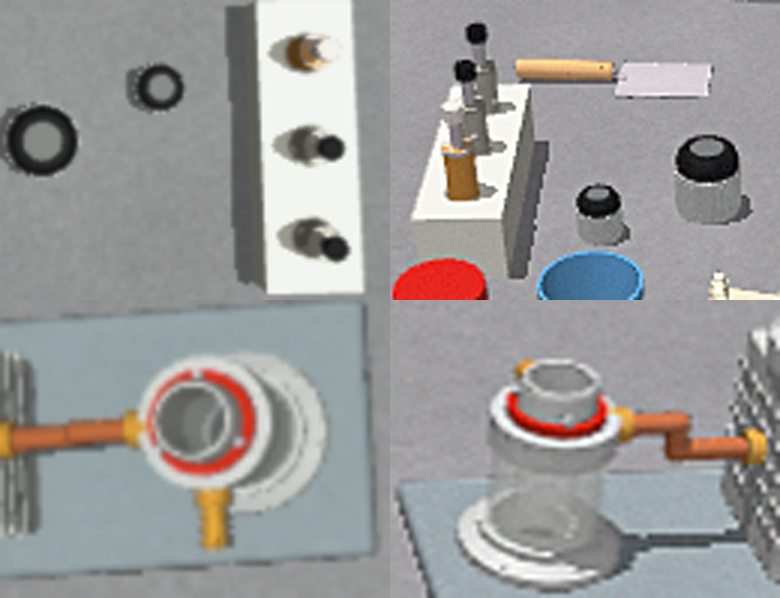

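The crop shows the bronze element with its white knob in the rack's +x hole, and the large cap at left (41,140), clearly bigger than the other at (160,88). The neck's mouth is at crop (195,420), native top (142.5,196), with scene (367.5,167).

```bash
python3 - <<'E'
from h import *
np.set_printoptions(precision=4,suppress=True)
print("rim",tri((367.5,166.8),(142.5,196.2)),at_z("top",142.5,196.2,.115),at_z("scene",367.5,166.8,.115))
print("knob",tri((166.5,156.5),(362.7,206.7)),at_z("top",362.7,206.7,.129),at_z("scene",166.5,156.5,.129))
print("hole",proj("top",(.5685,-.2538,.129)),proj("scene",(.5685,-.2538,.129)))
# refine: circle of white/grey ring in neck shoulder (red gasket ellipse), cap dark ring
t=get_image("top");h=cv2.cvtColor(t,cv2.COLOR_RGB2HSV)
m=((h[...,1]>140)&((h[...,0]<6)|(h[...,0]>172))&(h[...,2]>90)).astype(np.uint8);m[:,:120]=0;m[:,175:]=0;m[:175]=0;m[225:]=0
p=np.argwhere(m)[:,::-1].astype(np.float32);c,r=cv2.minEnclosingCircle(p);print("gasket",c,r,at_z("top",*c,.1))
d=(t.max(2)<70).astype(np.uint8);n,l,st,ce=cv2.connectedComponentsWithStats(d)
for i in range(1,n):
    if st[i,4]>60 and 240<ce[i,0]<340 and 190<ce[i,1]<260:
        x,y,w,hh=st[i,:4];u,v=x+w/2-.5,y+hh/2-.5;print("cap",st[i],u,v,at_z("top",u,v,.050))
s=get_image("scene");d=(s.max(2)<70).astype(np.uint8);n,l,st,ce=cv2.connectedComponentsWithStats(d)
for i in range(1,n):
    if st[i,4]>40 and 200<ce[i,0]<280 and 150<ce[i,1]<210:
        x,y,w,hh=st[i,:4];u,v=x+w/2-.5,y+hh/2-.5;print("cap s",st[i],u,v,at_z("scene",u,v,.050))
o=get_obs();Rm=R.from_rotvec(o["tool_rot"]).as_matrix();print(Rm)
# vac foot edges angle
b=((h[...,0]>90)&(h[...,0]<108)&(h[...,1]>30)&(h[...,1]<90)).astype(np.uint8);n,l,st,ce=cv2.connectedComponentsWithStats(b);k=1+st[1:,4].argmax()
rc=cv2.minAreaRect(np.argwhere(l==k)[:,::-1].astype(np.float32));print(rc,[at_z("top",*q,.015) for q in cv2.boxPoints(rc)])
E
```

```text
rim (array([0.5945, 0.1996, 0.1115]), np.float64(0.004282194410720123)) [0.594  0.1964 0.115 ] [0.5994 0.2004 0.115 ]
knob (array([ 0.5673, -0.2515,  0.1274]), np.float64(0.0004680987782730514)) [ 0.5673 -0.2513  0.129 ] [ 0.5702 -0.2506  0.129 ]
hole [363.9176 206.086 ] [165.1968 156.1415]
gasket (143.64083862304688, 196.25704956054688) 11.258170127868652 [0.5949 0.1983 0.1   ]
cap [300 212  16  15 110] 307.5 219.0 [ 0.5446 -0.1479  0.05  ]
cap [257 225  24  23 272] 268.5 236.0 [ 0.5084 -0.0624  0.05  ]
cap s [240 165  21  16 207] 250.0 172.5 [ 0.5151 -0.063   0.05  ]
cap s [207 182  15  11  98] 214.0 187.0 [ 0.5781 -0.1469  0.05  ]
[[-0.9603  0.279  -0.    ]
 [ 0.279   0.9603 -0.    ]
 [ 0.     -0.0001 -1.    ]]
((46.384620666503906, 181.07693481445312), (2.2326252460479736, 31.25675392150879), 82.87498474121094) [array([0.6366, 0.4844, 0.015 ]), array([0.6447, 0.4125, 0.015 ]), array([0.6396, 0.4118, 0.015 ]), array([0.6314, 0.4836, 0.015 ])]
```

```bash
python3 -m crank '[{"offset":[-0.05,-0.06,-0.01],"twist":[0,0,-2]},{"offset":[-0.615,-0.708,0],"twist":[0,0,-16.2]},{"offset":[-0.615,-0.708,0],"twist":[0,0,-16.2]},{"offset":[-0.615,-0.708,0],"twist":[0,0,-16.2]},{"offset":[-0.615,-0.708,0],"twist":[0,0,-16.2]},{"offset":[-0.615,-0.708,0],"twist":[0,0,-16.2]},{"offset":[-0.615,-0.708,0],"twist":[0,0,-16.2]},{"offset":[-0.615,-0.708,0],"twist":[0,0,-16.2]},{"offset":[-0.615,-0.708,0],"twist":[0,0,-16.2]},{"offset":[-0.615,-0.708,0],"twist":[0,0,-16.2]},{"offset":[-0.615,-0.708,0],"twist":[0,0,-16.2]},{"offset":[-0.615,-0.708,0],"twist":[0,0,-16.2]},{"offset":[-0.615,-0.708,0],"twist":[0,0,-16.2]},{"offset":[-0.615,-0.708,0],"twist":[0,0,-16.2]},{"offset":[-0.615,-0.708,0],"twist":[0,0,-16.2]},{"offset":[-0.615,-0.708,0],"twist":[0,0,-16.2]},{"offset":[-0.615,-0.708,0],"twist":[0,0,-16.2]},{"offset":[-0.615,-0.708,0],"twist":[0,0,-16.2]},{"offset":[-0.615,-0.708,0],"twist":[0,0,-16.2]},{"offset":[-0.615,-0.708,0],"twist":[0,0,-16.2]}]' 0.6
python3 - <<'E'
from h import *
o=get_obs();print(o)
s=get_image("scene")[...,::-1];t=get_image("top")[...,::-1]
print(proj("scene",o["tool_pos"]),proj("top",o["tool_pos"]))
cv2.imwrite("pics/c2.png",np.hstack([cv2.resize(s[90:210,120:220],(400,480)),cv2.resize(t[150:270,310:410],(400,480))]))
E
```

```text
t: 3.65
tool_pos: [0.5674, -0.2506, 0.2025]
tool_rot: [-0.002, 3.141, -0.001]
contact_force: [0.3, -0.5, 0.0]
opening: 0.0514
grip_force: 0.0
{'t': 3.65, 'q': array([-5.35767485e-01,  4.08366967e-02,  1.62435102e+00,  3.40394107e-05,
        1.47566453e+00, -2.10752483e+00]), 'dq': array([-0.005547  ,  0.00728414, -0.00490196,  0.00023329,  0.00063158,
       -0.00071271]), 'effort': array([ 1.63643598e-02, -3.88520908e+01, -3.70175600e+01,  1.89653847e-04,
       -1.02041769e-03,  3.56458686e-04]), 'tool_pos': array([ 0.5673983 , -0.25055559,  0.20248675]), 'tool_rot': array([-1.50418469e-03,  3.14093845e+00, -5.48336580e-04]), 'contact_force': array([ 0.25047066, -0.47727282,  0.04008706]), 'wrist_torque': array([ 0.02130112, -0.01214565, -0.01479329]), 'grip_force': 0.0, 'opening': 0.05137037436285569}
[162.78925883 126.7352526 ] [370.99671622 205.03217361]
```

View pics/c2.png

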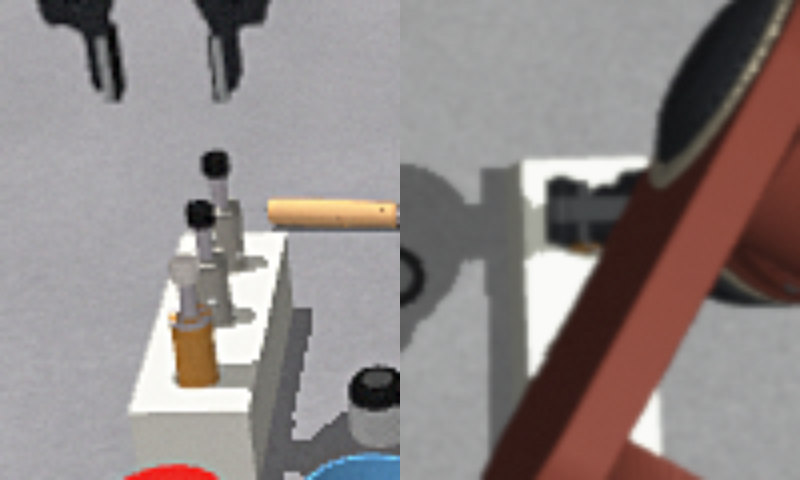

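The knob is at scene crop (183,270), with the fingers straddling it centrally. The tips look a little higher than the TCP, as they are half open. I'll descend.

```bash
python3 -m crank '[{"offset":[0,-0.0015,0.03],"twist":[0,0,0]},{"offset":[0,-0.0015,0.06],"twist":[0,0,0]},{"offset":[0,-0.0015,0.08],"twist":[0,0,0]},{"offset":[0,-0.0015,0.09],"twist":[0,0,0]},{"offset":[0,-0.0015,0.09],"twist":[0,0,0]}]' 0.6
python3 - <<'E'
from h import *
s=get_image("scene")[...,::-1]
print(proj("scene",get_obs()["tool_pos"]))
cv2.imwrite("pics/c3.png",cv2.resize(s[120:200,130:210],(560,560)))
E
```

```text
t: 4.38
tool_pos: [0.5673, -0.2527, 0.1116]
tool_rot: [0.0, -3.141, -0.001]
contact_force: [0.4, 0.7, 0.0]
opening: 0.0514
grip_force: 0.0
[166.41383089 162.16292154]
```

View pics/c3.png

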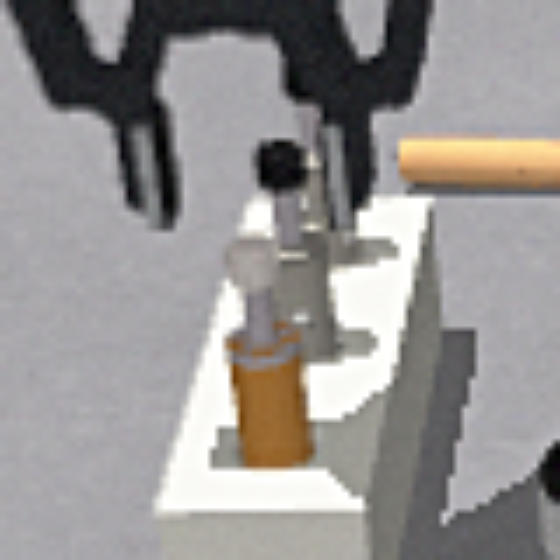

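The picture shows the tips at crop (160,225)/(345,240), i.e. native row 152, above the knob row 157. That is higher than the TCP projection of 162. I'll check against the first picture.

```bash
python3 - <<'E'
from h import *
np.set_printoptions(precision=4,suppress=True)
for z in(.2015,.215,.225,.235): print(z,proj("scene",(.174,.6,z))*1.5,proj("scene",(.174+.012,.588,z))*1.5)
for z in(.1116,.12,.13,.14): print(z,proj("scene",(.5673,-.2527-.0257,z)),proj("scene",(.5673,-.2527+.0257,z)))
s=get_image("scene")
print(get_obs()["tool_pos"])
for n in ("fresh_center","fresh_knob"): 
    for r in cut_out(n,"scene")[:2]: print(r["confidence"],r["rect"])
# closeness: dark columns of fingers
for y in range(136,160): print(y,[int(x) for x in np.where(s[y,140:190].max(1)<75)[0]+140])
E
```

```text
0.2015 [726.5832  91.9704] [722.5875  94.2453]
0.215 [728.5389  84.8809] [724.5315  87.12  ]
0.225 [730.0051  79.5735] [725.9892  81.7856]
0.235 [731.4866  74.2178] [727.4621  76.4022]
0.1116 [155.4329 162.5337] [177.8637 162.3665]
0.12 [154.9581 159.3729] [177.4868 159.2068]
0.13 [154.3869 155.5739] [177.0333 155.4091]
0.14 [153.8089 151.735 ] [176.5745 151.5717]
[ 0.5681 -0.2532  0.1133]
0.55 [167.7, 169.7, 12.6, 27.5]
0.37 [414.8, 185.9, 169.7, 73.5]
0.78 [170.2, 173.1, 13.8, 30.4]
136 [145, 146, 147, 148, 149, 150, 151, 152, 153, 176, 177, 178, 179, 180, 181]
137 [146, 147, 148, 149, 150, 151, 152, 153, 177, 178, 179, 180, 181, 182]
138 [146, 147, 148, 151, 152, 153, 175, 178, 179, 180, 181, 182]
139 [147, 152, 153, 175, 179, 180, 181, 182]
140 [147, 148, 152, 153, 169, 170, 171, 175, 179, 180, 181, 182]
141 [147, 148, 152, 153, 167, 168, 169, 170, 171, 172, 179, 180, 181, 182]
142 [147, 148, 152, 153, 167, 168, 169, 170, 171, 172, 176, 179, 180, 181, 182]
143 [147, 148, 152, 153, 154, 167, 168, 169, 170, 171, 172, 179, 180, 181, 182]
144 [147, 148, 152, 153, 154, 167, 168, 169, 170, 171, 172, 173, 176, 179, 180, 181, 182]
145 [148, 149, 152, 153, 154, 167, 168, 169, 170, 171, 172, 173, 176, 179, 180, 181, 182]
146 [148, 149, 152, 153, 154, 167, 168, 169, 170, 171, 172, 176, 179, 180, 181, 182, 189]
147 [148, 149, 153, 154, 169, 176, 179, 180, 181, 182]
148 [148, 149, 153, 154, 176, 180, 181]
149 [149, 153, 154, 176, 180]
150 [153, 154, 176]
151 [153]
152 []
153 []
154 []
155 []
156 []
157 []
158 []
159 []
```

```bash
python3 -m crank '[{"offset":[0,0,0],"twist":[0,0,0]},{"offset":[0,0,0],"twist":[0,0,0]},{"offset":[0,0,0],"twist":[0,0,0]},{"offset":[0,0,0],"twist":[0,0,0]}]' 0 30
python3 - <<'E'
from h import *
s=get_image("scene")[...,::-1]
print(get_obs())
cv2.imwrite("pics/c4.png",cv2.resize(s[120:200,130:210],(560,560)))
E
```

```text
t: 5.08
tool_pos: [0.5674, -0.2528, 0.112]
tool_rot: [-0.0, -3.142, -0.0]
contact_force: [-0.3, -0.3, 0.2]
opening: 0.0
grip_force: 0.0
{'t': 5.125, 'q': array([-5.38835147e-01,  1.13558968e-01,  1.70245533e+00,  1.98817892e-05,
        1.32569409e+00, -2.10966910e+00]), 'dq': array([-0.0010705 , -0.00066382,  0.00201556,  0.00047606,  0.00021115,
        0.00084865]), 'effort': array([ 9.65072140e-04, -4.02275848e+01, -3.52295959e+01, -1.84877472e-04,
        1.68792935e-04, -2.56220841e-05]), 'tool_pos': array([ 0.56739865, -0.25276157,  0.11195246]), 'tool_rot': array([ 5.15235161e-05, -3.14150322e+00, -1.19282731e-04]), 'contact_force': array([-0.29969161, -0.17481647, -0.44270488]), 'wrist_torque': array([-0.02835559,  0.08457369,  0.0057424 ]), 'grip_force': 0.0, 'opening': 0.0002561137557458233}
```

View pics/c4.png

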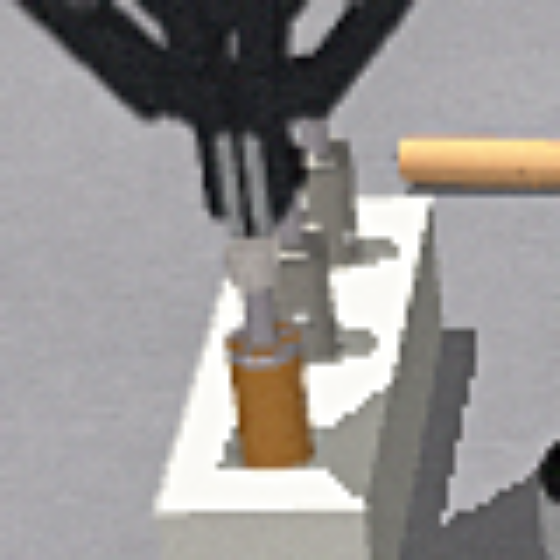

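The fingers shut in the air just above the knob (tips at crop row 235, knob below it). The real fingertips are therefore about 25 mm above the reported TCP, which matches all three views. I'll reopen and go 24 mm lower.

```bash
python3 -m crank '[{"offset":[0,0,-0.01],"twist":[0,0,0]},{"offset":[0,0,-0.01],"twist":[0,0,0]},{"offset":[0,0,-0.01],"twist":[0,0,0]},{"offset":[0,0,0.005],"twist":[0,0,0]},{"offset":[0,0,0.015],"twist":[0,0,0]},{"offset":[0,0,0.024],"twist":[0,0,0]},{"offset":[0,0,0.024],"twist":[0,0,0]}]' 0.5 30 && python3 -m crank '[{"offset":[0,0,0],"twist":[0,0,0]},{"offset":[0,0,0],"twist":[0,0,0]},{"offset":[0,0,0],"twist":[0,0,0]},{"offset":[0,0,0],"twist":[0,0,0]}]' 0 30
python3 - <<'E'
from h import *
s=get_image("scene")[...,::-1]
cv2.imwrite("pics/c5.png",cv2.resize(s[120:200,130:210],(560,560)))
E
```

```text
t: 6.0
tool_pos: [0.5665, -0.2523, 0.0863]
tool_rot: [-0.0, -3.139, -0.002]
contact_force: [-0.1, 0.4, 0.1]
opening: 0.0427
grip_force: 0.0
t: 6.5
tool_pos: [0.5677, -0.2531, 0.0886]
tool_rot: [0.0, 3.141, -0.001]
contact_force: [-0.6, -1.0, 0.8]
opening: 0.0143
grip_force: 29.2
```

View pics/c5.png

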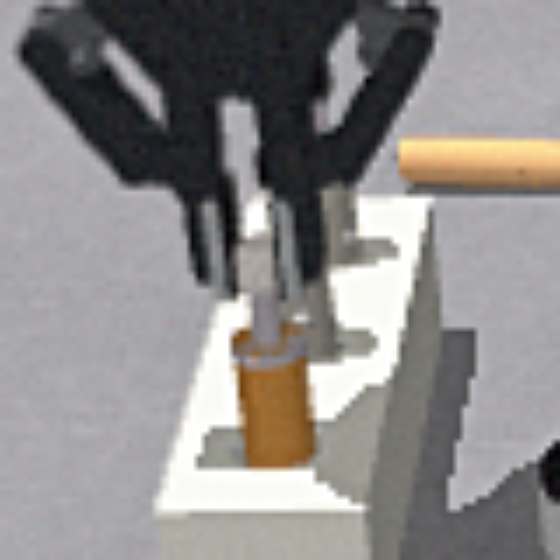

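Opening 14.3 mm, grip 29 N: the white knob is between the pads, with the tips about 13 mm below its middle. Lifting and carrying to above the neck.

```bash
python3 -m crank '[{"offset":[0,0,0],"twist":[0,0,0]},{"offset":[0,0,-0.01],"twist":[0,0,0]},{"offset":[0,0,-0.03],"twist":[0,0,0]},{"offset":[0,0,-0.06],"twist":[0,0,0]},{"offset":[0,0,-0.1],"twist":[0,0,0]},{"offset":[0,0,-0.14],"twist":[0,0,0]},{"offset":[0,0.02,-0.15],"twist":[0,0,0]},{"offset":[0,0.06,-0.15],"twist":[0,0,0]},{"offset":[-0.005,0.11,-0.15],"twist":[0,0,0]},{"offset":[-0.01,0.16,-0.15],"twist":[0,0,0]},{"offset":[-0.015,0.21,-0.15],"twist":[0,0,0]},{"offset":[-0.02,0.26,-0.15],"twist":[0,0,0]},{"offset":[-0.025,0.31,-0.15],"twist":[0,0,0]},{"offset":[-0.027,0.36,-0.15],"twist":[0,0,0]},{"offset":[-0.027,0.4,-0.15],"twist":[0,0,0]},{"offset":[-0.027,0.43,-0.15],"twist":[0,0,0]},{"offset":[-0.027,0.445,-0.15],"twist":[0,0,0]},{"offset":[-0.027,0.45,-0.15],"twist":[0,0,0]},{"offset":[-0.027,0.45,-0.15],"twist":[0,0,0]},{"offset":[-0.027,0.45,-0.15],"twist":[0,0,0]}]' 0 50
python3 - <<'E'
from h import *
s=get_image("scene")[...,::-1];t=get_image("top")[...,::-1]
print(get_obs()["contact_force"],get_obs()["opening"])
for n in ("fresh_center",):
  for c in("scene","top"):
    for r in cut_out(n,c)[:2]: print(c,r["confidence"],r["rect"])
cv2.imwrite("pics/c6.png",np.hstack([cv2.resize(s[100:200,330:405],(400,533)),cv2.resize(t[150:250,100:175],(400,533))]))
E
```

```text
t: 9.05
tool_pos: [0.5945, 0.1962, 0.238]
tool_rot: [-0.002, -3.142, 0.0]
contact_force: [-0.1, -0.5, -0.9]
opening: 0.0139
grip_force: 48.9
[ 1.26972274  0.11583249 -1.45558488] 0.013659288300339979
scene 0.92 [370.9, 122.7, 19.1, 55.2]
top 0.34 [98.0, 202.3, 164.7, 58.3]
```

View pics/c6.png

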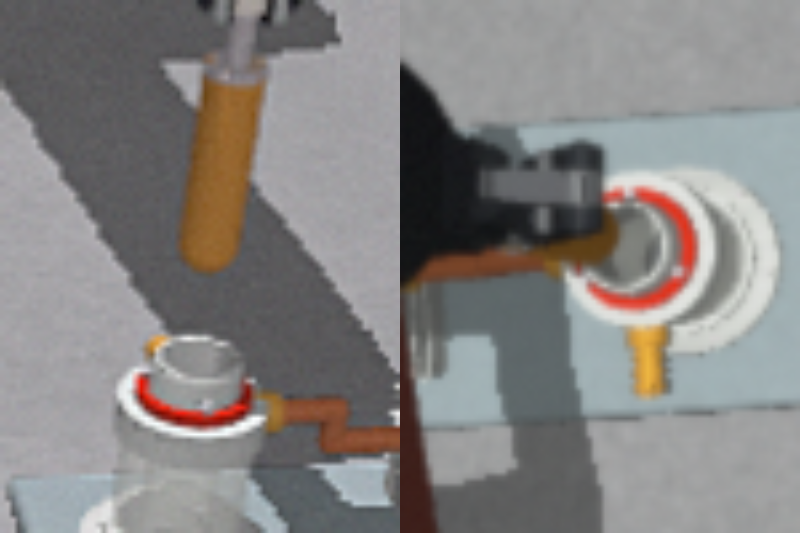

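The bronze element hangs over the neck, its nose at scene crop (210,270) and the mouth at (200,357). I'll work out the tilt and offset along y with the plane x = const, and x from the top view.

```bash
python3 - <<'E'
from h import *
np.set_printoptions(precision=4,suppress=True)
def at_x(u,v,x):
    o,d=ray("scene",u,v);return o+d*(x-o[0])/d[0]
s=get_image("scene");h=cv2.cvtColor(s,cv2.COLOR_RGB2HSV)
m=(h[...,1]>110)&(h[...,0]>8)&(h[...,0]<25)&(h[...,2]>60);m[:,:360]=0;m[:,385:]=0;m[:112]=0;m[155:]=0
C=[]
for y in range(112,155):
    x=np.where(m[y])[0]
    if len(x)>5: p=at_x(x.mean(),y,.5945);C.append(p);print(y,x.min(),x.max(),p) if y%4==0 or y>147 else 0
C=np.array(C)[2:-6];print("slope dy/dz",np.polyfit(C[:,2],C[:,1],1))
# rim from scene: outer neck ellipse edges
t=get_image("top");h=cv2.cvtColor(t,cv2.COLOR_RGB2HSV)
for v in np.arange(164,171): print(v,s[v,352:384].mean(1).astype(int))
print("rim scene x=.5945",at_x(367.5,166.8,.5945))
print("px nose",proj("top",(.5945,.198,.158)),proj("top",(.5945,.198,.115)))
m=(h[...,1]>150)&(h[...,0]>8)&(h[...,0]<22)&(h[...,2]>60)
for y in range(188,206): print(y,np.where(m[y,125:150])[0]+125)
E
```

```text
116 368 378 [0.5945 0.198  0.2361]
120 368 378 [0.5945 0.1992 0.2269]
124 367 377 [0.5945 0.1983 0.2176]
128 367 376 [0.5945 0.1985 0.2083]
132 366 376 [0.5945 0.1986 0.1988]
136 365 375 [0.5945 0.1977 0.1893]
140 364 375 [0.5945 0.1978 0.1796]
144 364 374 [0.5945 0.1979 0.1698]
148 365 373 [0.5945 0.1991 0.1599]
149 365 372 [0.5945 0.1984 0.1575]
150 366 371 [0.5945 0.1987 0.155 ]
slope dy/dz [0.0108 0.1961]
164 [163 168 164 165 165 145 133 156 200 203 158 130 134 135 140 136 137 140
 175 202 165 111  86  91  91  87  96  91  93  88  90  90]
165 [164 165 168 167 151 115 117 202 161 114 132 140 141 142 148 147 150 149
 133 122 117 119 102  90  90  91  97  88  91  87  92  83]
166 [163 163 164 162 174 126  96 188 162 122 136 142 144 145 149 146 148 149
 149 132 117 117 120 100  92  91  88  93  94  90  91  89]
167 [164 163 166 162 167 136 137 203 171 125 130 138 139 139 141 146 148 154
 137 122 113 102  99 100  90  91  91  90  90  89  89  94]
168 [159 161 162 170 190 175 147 161 197 167 134 134 135 143 144 148 145 155
 137 124 112 104 116 116  86  90  96  89  89  88  90  92]
169 [160 155 193 239 218 208 166 151 130 198 195 146 140 138 145 142 145 147
 134 120 119 126 134 113  84  86  87  86  88  88  91  87]
170 [154 190 237 198 112  92 123 140 158 174 182 209 211 176 143 138 140 133
 129 144 151 137 141 105  89  94  82  92  90  96  89  87]
rim scene x=.5945 [0.5945 0.2017 0.112 ]
px nose [135.4201 194.5503] [141.7111 195.9713]
188 []
189 []
190 [138]
191 [138 139]
192 [138 139]
193 [138 139]
194 [136 137 138 139]
195 [130 131 132 133 134 135 136 137 138 139]
196 [126 127 128 129 130 131 132 133 134 135 136 137 138]
197 [125 126 127 128 129 130 131 132 133 134 135 136 137 138]
198 [125 126 127 128 129 132 133 134 135 136 137]
199 [125 126 127 128 129 133]
200 [127 128 129]
201 []
202 []
203 []
204 []
205 []
```

The element is vertical, and the two cameras put it within about 1–2 mm of the neck axis. I'll shift y by +1 mm and start lowering.

```bash
python3 -m crank '[{"offset":[0,0.001,0.02],"twist":[0,0,0]},{"offset":[0,0.001,0.035],"twist":[0,0,0]},{"offset":[0,0.001,0.043],"twist":[0,0,0]},{"offset":[0,0.001,0.049],"twist":[0,0,0]},{"offset":[0,0.001,0.055],"twist":[0,0,0]},{"offset":[0,0.001,0.06],"twist":[0,0,0]},{"offset":[0,0.001,0.06],"twist":[0,0,0]}]'
python3 - <<'E'
from h import *
for _ in range(3):
    s=get_image("scene")[...,::-1];o=get_obs();print(o["contact_force"],o["wrist_torque"],o["opening"])
cv2.imwrite("pics/c7.png",cv2.resize(s[105:185,335:395],(480,640))[:600])
E
```

```text
t: 10.22
tool_pos: [0.5943, 0.1981, 0.1777]
tool_rot: [-0.0, -3.141, 0.0]
contact_force: [-0.7, 0.2, -0.8]
opening: 0.014
grip_force: 48.9
[0.51225937 0.26371172 0.06707755] [-0.04854877  0.01247222  0.00504588] 0.013665076836600626
[-0.06413833 -0.24147066 -0.57790913] [-0.04018918 -0.05491456 -0.01803436] 0.013917019180000517
[ 0.11757207  0.38592348 -1.53105681] [-0.01442076  0.09145554  0.03160779] 0.013698036265159464
```

View pics/c7.png

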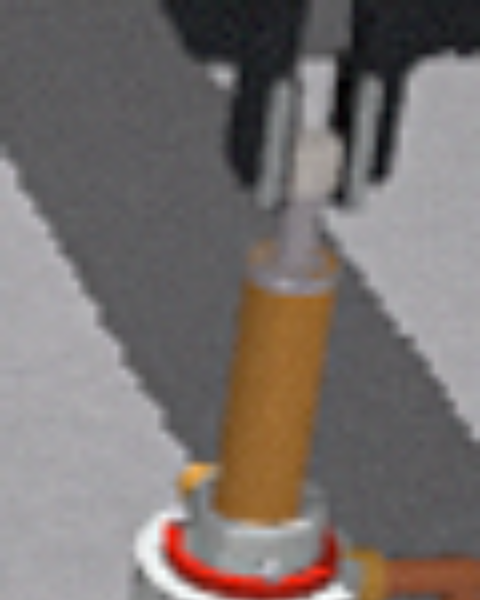

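The element is inside the mouth, centred (bronze 217–302, neck 190–328 in the crop), with no contact force. Lowering on.

```bash
python3 -m crank '[{"offset":[0,0,0.01],"twist":[0,0,0]},{"offset":[0,0,0.02],"twist":[0,0,0]},{"offset":[0,0,0.03],"twist":[0,0,0]},{"offset":[0,0,0.04],"twist":[0,0,0]},{"offset":[0,0,0.05],"twist":[0,0,0]},{"offset":[0,0,0.06],"twist":[0,0,0]},{"offset":[0,0,0.067],"twist":[0,0,0]},{"offset":[0,0,0.072],"twist":[0,0,0]},{"offset":[0,0,0.076],"twist":[0,0,0]},{"offset":[0,0,0.076],"twist":[0,0,0]}]'; python3 -m crank '[{"offset":[0,0,0.001],"twist":[0,0,0]},{"offset":[0,0,0.002],"twist":[0,0,0]},{"offset":[0,0,0.003],"twist":[0,0,0]},{"offset":[0,0,0.003],"twist":[0,0,0]}]'
```

```text
t: 11.62
tool_pos: [0.5943, 0.1982, 0.1018]
tool_rot: [-0.0, -3.141, 0.0]
contact_force: [-0.5, -0.2, -0.8]
opening: 0.0136
grip_force: 48.9
t: 12.12
tool_pos: [0.5944, 0.1982, 0.0989]
tool_rot: [-0.0, -3.141, -0.0]
contact_force: [0.7, -0.7, -1.3]
opening: 0.0138
grip_force: 48.9
```

```bash
python3 -m crank '[{"offset":[0,0,0.001],"twist":[0,0,0]},{"offset":[0,0,0.002],"twist":[0,0,0]},{"offset":[0,0,0.002],"twist":[0,0,0]}]'
```

```text
t: 12.5
tool_pos: [0.5943, 0.1981, 0.0969]
tool_rot: [-0.0, -3.141, 0.0]
contact_force: [0.6, -0.2, -1.4]
opening: 0.0138
grip_force: 48.9
```

```bash
for i in 1 2; do python3 -m crank '[{"offset":[0,0,0.0005],"twist":[0,0,0]},{"offset":[0,0,0.001],"twist":[0,0,0]},{"offset":[0,0,0.001],"twist":[0,0,0]}]' | sed -n '2p;4p'; done
```

```text
tool_pos: [0.5944, 0.1982, 0.096]
contact_force: [0.2, 0.2, -1.0]
tool_pos: [0.5949, 0.1982, 0.0956]
contact_force: [0.2, -0.3, 1.5]
```

```bash
python3 -m crank '[{"offset":[0,0,0.0005],"twist":[0,0,0]},{"offset":[0,0,0.001],"twist":[0,0,0]},{"offset":[0,0,0.001],"twist":[0,0,0]}]' | sed -n '2p;4p'
python3 -c "
from h import *
for _ in range(4): get_image('scene');o=get_obs();print(o['contact_force'],o['tool_pos'],o['wrist_torque'])"
```

```text
tool_pos: [0.5955, 0.1983, 0.0955]
contact_force: [-0.3, -0.4, 5.9]
[-0.91361398 -0.72501455  5.8251012 ] [0.59545795 0.19830136 0.09550543] [-0.03585609  0.07260254  0.01399112]
[-0.07338236  0.01868654  5.81546856] [0.59546653 0.19835228 0.09551276] [-0.09415555  0.11562731 -0.0426419 ]
[0.25251457 0.07362098 6.19844563] [0.59546749 0.19830848 0.09550321] [-0.13760913  0.10336871  0.01302171]
[-0.03184276 -0.45476875  5.67570515] [0.59544344 0.19832082 0.09547718] [-0.12803682  0.05575833  0.0330718 ]
```

The element stands on the floor at z 0.0955, as expected, with a light 6 N push. I'll back off 1 mm, release, rise and go above the large cap.

```bash
python3 -m crank '[{"offset":[0.0005,0,-0.0012],"twist":[0,0,0]},{"offset":[0.0005,0,-0.0012],"twist":[0,0,0]}]' | tail -5; python3 -m crank '[{"offset":[0,0,0],"twist":[0,0,0]},{"offset":[0,0,0],"twist":[0,0,0]},{"offset":[0,0,0],"twist":[0,0,0]},{"offset":[0,0,-0.005],"twist":[0,0,0]},{"offset":[0,0,-0.02],"twist":[0,0,0]},{"offset":[0,0,-0.06],"twist":[0,0,0]},{"offset":[0,0,-0.1],"twist":[0,0,0]}]' 0.45 50
python3 - <<'E'
from h import *
s=get_image("scene")[...,::-1];t=get_image("top")[...,::-1]
cv2.imwrite("pics/c8.png",np.hstack([cv2.resize(s[120:200,335:395],(400,533)),cv2.resize(t[160:230,110:165],(400,533))]))
E
```

```text
tool_pos: [0.5942, 0.1983, 0.0956]
tool_rot: [0.0, 3.141, 0.0]
contact_force: [-0.6, -1.4, 4.4]
opening: 0.0138
grip_force: 49.3
t: 14.95
tool_pos: [0.594, 0.1982, 0.1974]
tool_rot: [0.0, 3.141, 0.0]
contact_force: [0.8, -0.9, -0.3]
opening: 0.0385
grip_force: 0.0
```

View pics/c8.png

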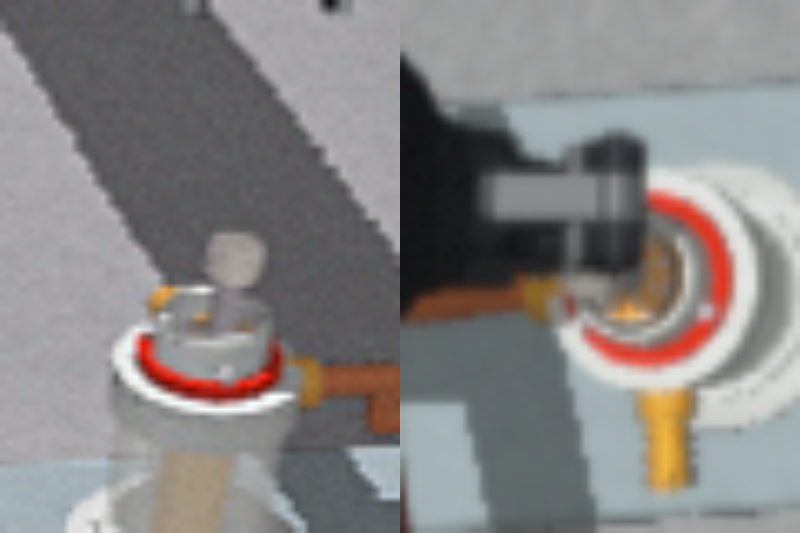

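The element stands in the well, white knob above the mouth at scene crop (236,258), undisturbed. On to the cap.

```bash
python3 -m crank '[{"offset":[0,0,-0.04],"twist":[0,0,0]},{"offset":[0.085,-0.261,-0.04],"twist":[0,0,0]},{"offset":[0.085,-0.261,-0.04],"twist":[0,0,0]},{"offset":[0.085,-0.261,-0.04],"twist":[0,0,0]},{"offset":[0.085,-0.261,-0.02],"twist":[0,0,0]},{"offset":[0.085,-0.261,0.03],"twist":[0,0,0]},{"offset":[0.085,-0.261,0.08],"twist":[0,0,0]},{"offset":[0.085,-0.261,0.11],"twist":[0,0,0]},{"offset":[0.085,-0.261,0.11],"twist":[0,0,0]}]' 0.95 40
python3 - <<'E'
from h import *
np.set_printoptions(precision=4,suppress=True)
o=get_obs();s=get_image("scene");d=(s.max(2)<70).astype(np.uint8)
n,l,st,ce=cv2.connectedComponentsWithStats(d)
for i in range(1,n):
    if st[i,4]>30 and 200<ce[i,0]<300 and 100<ce[i,1]<210: print(st[i],ce[i])
print(proj("scene",o["tool_pos"]+[0,0,.025]))
for v in range(130,175,4): print(v,np.where(d[v,225:280])[0]+225)
E
```

```text
t: 16.18
tool_pos: [0.5065, -0.0623, 0.0825]
tool_rot: [-0.001, -3.136, -0.003]
contact_force: [0.1, -0.3, 0.5]
opening: 0.081
grip_force: 0.0
[ 220   77   62   70 1960] [250.2337 109.3102]
[240 165  21  16 218] [250.2661 173.5367]
[207 182  15  11  95] [214.0211 187.5895]
[249.9199 150.3847]
130 [225 226 227 228 229 230 231 232 233 268 269 270 271 272 273 274 275 276]
134 [228 229 233 268 271 272 273]
138 [228 229 230 233 268 271 272 273]
142 [228 229 230 233 268 271 272 273]
146 [233 268]
150 []
154 []
158 []
162 []
166 [245 246 247 248 249 250 251 252 253 254 255 256]
170 [241 242 243 244 245 255 256 257 258 259]
174 [240 241 242 243 244 245 246 247 248 249 250 251 252 253 254 255 256 257
 258 259 260]
```

```bash
python3 -m crank '[{"offset":[0,0,0.04],"twist":[0,0,0]},{"offset":[0,0,0.07],"twist":[0,0,0]},{"offset":[0,0,0.09],"twist":[0,0,0]},{"offset":[0,0,0.1],"twist":[0,0,0]},{"offset":[0,0,0.1],"twist":[0,0,0]}]' && python3 -m crank '[{"offset":[0,0,0],"twist":[0,0,0]},{"offset":[0,0,0],"twist":[0,0,0]},{"offset":[0,0,0],"twist":[0,0,0]}]' 0.55 20
```

```text
t: 16.85
tool_pos: [0.5098, -0.063, -0.0138]
tool_rot: [-0.0, 3.14, -0.001]
contact_force: [1.0, 0.6, 1.4]
opening: 0.0813
grip_force: 0.0
t: 17.23
tool_pos: [0.5103, -0.0633, -0.0132]
tool_rot: [0.0, 3.139, -0.001]
contact_force: [-0.6, -0.2, 6.5]
opening: 0.0539
grip_force: 20.9
```

The cap is gripped (54 mm). I'll reopen, turn 90°, and grip again so that it is centred on both axes.

```bash
python3 -m crank '[{"offset":[0,0,0],"twist":[0,0,0]},{"offset":[0,0,0],"twist":[0,0,0]},{"offset":[0,0,-0.002],"twist":[0,0,0]},{"offset":[0,0,-0.002],"twist":[0,0,10]},{"offset":[0,0,-0.002],"twist":[0,0,20]},{"offset":[0,0,-0.002],"twist":[0,0,30]},{"offset":[0,0,-0.002],"twist":[0,0,40]},{"offset":[0,0,-0.002],"twist":[0,0,50]},{"offset":[0,0,-0.002],"twist":[0,0,60]},{"offset":[0,0,-0.002],"twist":[0,0,70]},{"offset":[0,0,-0.002],"twist":[0,0,80]},{"offset":[0,0,-0.002],"twist":[0,0,90]},{"offset":[0,0,-0.002],"twist":[0,0,90]},{"offset":[0,0,-0.002],"twist":[0,0,90]}]' 0.95 && python3 -m crank '[{"offset":[0,0,0],"twist":[0,0,0]},{"offset":[0,0,0],"twist":[0,0,0]},{"offset":[0,0,0],"twist":[0,0,0]},{"offset":[0,0,0],"twist":[0,0,0]}]' 0.5 50
```

```text
t: 18.98
tool_pos: [0.5088, -0.0628, -0.0129]
tool_rot: [-2.219, -2.224, 0.0]
contact_force: [0.8, -0.2, 0.4]
opening: 0.081
grip_force: 0.0
t: 19.48
tool_pos: [0.5095, -0.0629, -0.0124]
tool_rot: [2.221, 2.221, 0.001]
contact_force: [0.4, -0.1, 1.6]
opening: 0.0536
grip_force: 52.2
```

```bash
python3 -m crank '[{"offset":[0,0,-0.01],"twist":[0,0,0]},{"offset":[0,0,-0.05],"twist":[0,0,0]},{"offset":[0,0,-0.1],"twist":[0,0,0]},{"offset":[0,0,-0.15],"twist":[0,0,0]},{"offset":[0.01,0.005,-0.18],"twist":[0,0,0]},{"offset":[0.05,0.02,-0.185],"twist":[0,0,0]},{"offset":[0.1,0.04,-0.185],"twist":[0,0,0]},{"offset":[0.15,0.06,-0.185],"twist":[0,0,0]},{"offset":[0.2,0.075,-0.185],"twist":[0,0,0]},{"offset":[0.24,0.085,-0.185],"twist":[0,0,0]},{"offset":[0.257,0.085,-0.185],"twist":[0,0,0]},{"offset":[0.261,0.085,-0.185],"twist":[0,0,0]},{"offset":[0.261,0.085,-0.185],"twist":[0,0,0]},{"offset":[0.261,0.085,-0.185],"twist":[0,0,0]}]'
python3 - <<'E'
from h import *
np.set_printoptions(precision=4,suppress=True)
o=get_obs();print(o["tool_pos"],o["contact_force"],o["q"])
for c in("scene","top"):
    for r in cut_out("cap_center",c)[:2]: print(c,r["confidence"],r["rect"])
    print(proj(c,o["tool_pos"]+[0,0,.0414]),proj(c,o["tool_pos"]+[0,0,.0124]),proj(c,o["tool_pos"]+[0,0,.0704]))
E
```

```text
t: 21.22
tool_pos: [0.5939, 0.1969, 0.1723]
tool_rot: [2.223, 2.22, -0.001]
contact_force: [-0.0, 0.2, -0.1]
opening: 0.0539
grip_force: 53.0
[0.5939 0.1969 0.1723] [-0.0146  0.2283 -0.077 ] [ 0.2015  0.0738  1.6409 -0.0003  1.4271  0.2031]
scene 0.63 [251.0, 182.1, 15.8, 32.8]
scene 0.54 [413.6, 187.2, 169.0, 80.7]
[371.0293 125.5739] [369.3187 137.7727] [372.8065 112.9636]
top 0.58 [269.1, 236.9, 25.2, 25.4]
top 0.46 [308.8, 221.9, 18.7, 19.5]
[126.8533 192.8301] [131.7508 193.9288] [121.5884 191.6491]
```

```bash
python3 - <<'E'
from h import *
np.set_printoptions(precision=4,suppress=True)
def at_x(u,v,x):
    o,d=ray("scene",u,v);return o+d*(x-o[0])/d[0]
o=get_obs();s=get_image("scene");get_image("top")
for c in("scene","top"):
    for r in cut_out("cap_center",c)[:2]:
        print(c,r["confidence"],r["rect"])
        if c=="scene" and r["rect"][0]>300 and r["rect"][2]<50:
            m=r["region"]
            for y in range(100,150,3):
                x=np.where(m[y])[0]
                if len(x): print(y,x.min(),x.max(),at_x(x.mean(),y,.6+.0))
g=s[126:186,340:400].mean(2).astype(int)
for y in (156,158,160,162,163,164,165,166,168,170,172): print(y,s[y,350:384].mean(1).astype(int))
E
```

```text
scene 0.84 [212.6, 191.4, 10.6, 14.5]
scene 0.61 [373.2, 131.4, 26.5, 37.3]
112 366 370 [0.6    0.1852 0.2478]
115 362 371 [0.6    0.1829 0.2411]
118 360 371 [0.6    0.1817 0.2343]
121 359 371 [0.6    0.1815 0.2275]
124 359 385 [0.6    0.1877 0.2205]
127 358 385 [0.6    0.1889 0.2135]
130 358 385 [0.6    0.1915 0.2064]
133 358 384 [0.6    0.1899 0.1994]
136 358 384 [0.6    0.1941 0.1922]
139 358 383 [0.6    0.1982 0.1849]
142 361 382 [0.6    0.2012 0.1776]
top 0.82 [136.2, 194.7, 23.4, 33.5]
top 0.72 [309.0, 222.6, 19.6, 21.7]
156 [165 161 166 174 122  81  84  90  87  93  92  93  90  90  87  89 118 141
 149 145 143 151 151 140 103  86  85  91  90  90  91  88  91  87]
158 [167 168 167 167 170 128  87  87  91  92  94  93  93  91  87  85 126 145
 147 153 161 162 160 157 129  84  89  91  91  89  86  91  89  91]
160 [162 164 164 162 164 169 181 126  79  86  91  83  92  90  90 112 139 149
 154 160 163 166 162 140 100  86  89  91  90  88  86  89  90  89]
162 [170 165 164 166 166 167 174 124  91  92  85  91  99  92  87  92  85 114
 145 159 159 160 139 102  81  91  90  86  88  91  89  94  90 
[... 305 characters left out ...]
66 168 167 173 154 114 121 203 164 120 131 144 145 150 124 114
 133 132 133 134 128 123 103  88  88  95  88  90  90  88  87  88]
166 [160 164 164 162 162 167 170 128  85 188 159 124 139 146 141 148 121 111
 129 133 128 126 116 118 116 109  87  90  88  92  89  85  95  92]
168 [160 161 159 159 165 168 188 177 151 162 195 171 133 113 102  91  99 126
 133 131 119 106 107 106 126 115  83  90  97  89  92  88  91  94]
170 [165 158 157 188 238 198 110  89 123 145 161 173 190 215 178 127 123 129
 133 127 121 129 138 139 139 115  83  88  90  90  91  93  91  87]
172 [165 158 224 236 240 167  84 111 139 145 154 152 159 154 155 162 162 152
 144 146 143 140 144 137 125  84  70 109 112  89  85  87  88  90]
```

```bash
python3 -m crank '[{"offset":[0.001,0,0.02],"twist":[0,0,0]},{"offset":[0.001,0,0.04],"twist":[0,0,0]},{"offset":[0.001,0,0.055],"twist":[0,0,0]},{"offset":[0.001,0,0.064],"twist":[0,0,0]},{"offset":[0.001,0,0.067],"twist":[0,0,0]},{"offset":[0.001,0,0.067],"twist":[0,0,0]}]'|sed -n 2,4p; python3 -m crank '[{"offset":[0,0,0.001],"twist":[0,0,0]},{"offset":[0,0,0.002],"twist":[0,0,0]},{"offset":[0,0,0.003],"twist":[0,0,0]},{"offset":[0,0,0.003],"twist":[0,0,0]}]'|sed -n 2,4p
```

```text
tool_pos: [0.5942, 0.1992, 0.1055]
tool_rot: [2.221, 2.221, 0.001]
contact_force: [-0.1, 1.3, -0.6]
tool_pos: [0.5939, 0.1992, 0.1022]
tool_rot: [-2.221, -2.221, 0.0]
contact_force: [0.1, 0.4, -1.1]
```

```bash
python3 -m crank '[{"offset":[0,0,0.001],"twist":[0,0,0]},{"offset":[0,0,0.002],"twist":[0,0,0]},{"offset":[0,0,0.003],"twist":[0,0,0]},{"offset":[0,0,0.003],"twist":[0,0,0]}]'|sed -n 2,4p;
```

```text
tool_pos: [0.5938, 0.1992, 0.099]
tool_rot: [-2.221, -2.221, 0.0]
contact_force: [-0.0, 0.6, -1.0]
```

```bash
for i in 1 2 3; do python3 -m crank '[{"offset":[0,0,0.001],"twist":[0,0,0]},{"offset":[0,0,0.002],"twist":[0,0,0]},{"offset":[0,0,0.002],"twist":[0,0,0]}]'|sed -n 2,4p; done
```

```text
tool_pos: [0.594, 0.1991, 0.0971]
tool_rot: [2.221, 2.221, 0.0]
contact_force: [0.2, -0.8, -1.8]
tool_pos: [0.594, 0.1991, 0.0952]
tool_rot: [2.221, 2.221, 0.0]
contact_force: [-0.0, 0.0, -1.2]
tool_pos: [0.594, 0.1991, 0.0931]
tool_rot: [2.221, 2.221, 0.0]
contact_force: [0.4, -0.1, -1.5]
```

```bash
for i in 1 2; do python3 -m crank '[{"offset":[0,0,0.001],"twist":[0,0,0]},{"offset":[0,0,0.0015],"twist":[0,0,0]},{"offset":[0,0,0.0015],"twist":[0,0,0]}]'|sed -n 2,4p; done
```

```text
tool_pos: [0.5941, 0.1992, 0.0921]
tool_rot: [2.221, 2.221, 0.0]
contact_force: [-0.6, -0.4, 1.2]
tool_pos: [0.5942, 0.1992, 0.0918]
tool_rot: [2.221, 2.221, 0.001]
contact_force: [-4.1, -0.8, 6.6]
```

The cap rests on the pins at z 0.092, as predicted, with a 7 N push. Turning in small steps.

```bash
for i in 1 2; do python3 -m crank '[{"offset":[0,0,0],"twist":[0,0,3]},{"offset":[0,0,0],"twist":[0,0,6]},{"offset":[0,0,0],"twist":[0,0,9]},{"offset":[0,0,0],"twist":[0,0,12]},{"offset":[0,0,0],"twist":[0,0,12]}]'|sed -n 1,5p; done
```

```text
t: 25.78
tool_pos: [0.5952, 0.1995, 0.0919]
tool_rot: [2.44, 1.977, 0.005]
contact_force: [0.7, -0.1, 4.5]
opening: 0.0539
t: 26.4
tool_pos: [0.5953, 0.1995, 0.0919]
tool_rot: [2.633, 1.711, 0.005]
contact_force: [1.3, 0.1, 6.2]
opening: 0.0539
```

```bash
for i in 1 2 3; do python3 -m crank '[{"offset":[0,0,0],"twist":[0,0,3]},{"offset":[0,0,0],"twist":[0,0,6]},{"offset":[0,0,0],"twist":[0,0,9]},{"offset":[0,0,0],"twist":[0,0,12]},{"offset":[0,0,0],"twist":[0,0,12]}]'|sed -n 2,4p; python3 -c "from h import *;o=get_obs();print(o['wrist_torque'],o['q'][5])"; done
```

```text
tool_pos: [0.5953, 0.1995, 0.0919]
tool_rot: [2.798, 1.427, 0.005]
contact_force: [1.1, -0.7, 5.3]
[-0.06530265 -0.15968596 -0.03736601] 0.8326933747068599
tool_pos: [0.5953, 0.1991, 0.0914]
tool_rot: [2.931, 1.127, 0.005]
contact_force: [2.0, -1.1, 5.3]
[-0.21228203 -0.57375698 -0.032852  ] 1.0414946546242794
tool_pos: [0.5942, 0.1987, 0.0895]
tool_rot: [3.033, 0.815, 0.001]
contact_force: [5.2, -1.3, -2.4]
[-0.35746907 -0.97081269  0.02751277] 1.250371011448285
```

It dropped (z 0.0895, push gone). Pressing on gently.

```bash
for i in 1 2; do python3 -m crank '[{"offset":[0,0,0.001],"twist":[0,0,0]},{"offset":[0,0,0.002],"twist":[0,0,0]},{"offset":[0,0,0.002],"twist":[0,0,0]}]'|sed -n 2,4p; python3 -c "from h import *;o=get_obs();print(o['wrist_torque'],o['q'][5])"; done
```

```text
tool_pos: [0.5943, 0.1987, 0.0883]
tool_rot: [3.033, 0.814, 0.001]
contact_force: [4.0, -3.3, 1.0]
[-0.67112272 -0.76639617 -0.02712695] 1.25149763724873
tool_pos: [0.5944, 0.1988, 0.087]
tool_rot: [3.034, 0.813, 0.001]
contact_force: [2.4, -4.0, 3.9]
[-0.81291854 -0.58902708 -0.01876009] 1.2517525382904617
```

```bash
for i in 1 2 3; do python3 -m crank '[{"offset":[0,0,0.001],"twist":[0,0,0]},{"offset":[0,0,0.002],"twist":[0,0,0]},{"offset":[0,0,0.002],"twist":[0,0,0]}]'|sed -n 2,4p; python3 -c "from h import *;o=get_obs();print(o['wrist_torque'],o['q'][5])"; done
```

```text
tool_pos: [0.5946, 0.1988, 0.0856]
tool_rot: [3.034, 0.813, 0.002]
contact_force: [1.6, -4.8, 7.1]
[-0.8533717  -0.3970686   0.01117446] 1.2517998335602916
tool_pos: [0.5946, 0.1989, 0.0841]
tool_rot: [3.034, 0.813, 0.002]
contact_force: [0.4, -4.9, 9.5]
[-0.89115467 -0.18471067 -0.03294556] 1.2518216808648912
tool_pos: [0.5947, 0.1989, 0.0827]
tool_rot: [3.033, 0.813, 0.002]
contact_force: [0.1, -5.0, 11.8]
[-0.96031526 -0.00585053 -0.02112026] 1.2517801451880497
```

```bash
for i in 1 2; do python3 -m crank '[{"offset":[0,0,0.001],"twist":[0,0,0]},{"offset":[0,0,0.002],"twist":[0,0,0]},{"offset":[0,0,0.002],"twist":[0,0,0]}]'|sed -n 2,6p; python3 -c "from h import *;o=get_obs();print(o['wrist_torque'],o['tool_pos'])"; done
```

```text
tool_pos: [0.5948, 0.199, 0.0824]
tool_rot: [3.033, 0.813, 0.002]
contact_force: [-4.0, -5.6, 17.1]
opening: 0.0538
grip_force: 54.8
[-1.09949631  0.65263436 -0.01794218] [0.59482246 0.19901319 0.08236291]
tool_pos: [0.595, 0.1991, 0.0822]
tool_rot: [3.033, 0.813, 0.002]
contact_force: [-8.3, -6.5, 25.3]
opening: 0.0537
grip_force: 55.5
[-1.27261931  1.32410802 -0.02698103] [0.59498897 0.19909022 0.08220005]
```

Hard stop reached: the cap travelled 9.6 mm from the pins (9.4 expected), and the push climbs with no further motion. It is home and held with 25 N.

```bash
python3 -m crank '[{"offset":[0,0,0],"twist":[0,0,0]},{"offset":[0,0,0],"twist":[0,0,0]},{"offset":[0,0,0],"twist":[0,0,0]}]'; python3 -c "from station import *;print(finish_job())"
```

```text
t: 31.28
tool_pos: [0.595, 0.1991, 0.0822]
tool_rot: [3.033, 0.813, 0.002]
contact_force: [-7.8, -6.2, 24.8]
opening: 0.0536
grip_force: 55.5
the job is handed in; nothing more can be done
None
```

I handed the job in at 31.3 s: the clean element stands on the well floor, and the large cap is over the pins, pressed home to a hard stop and still held down with about 25 N.

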